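# Spot an instrument panel for drilling with an automatic centre punch

### The arm

A 7-joint arm with a two-finger parallel gripper is mounted at the origin on the work surface. World frame = base frame: x ahead of the robot, y to its left, z up, the work surface at z = 0. Lengths are in m, angles in rad, forces in N, time in s.
With the tool pointing down it reaches from about 0.35 to 0.9 m from the base axis. Payload 19.9 kg.
Tool frame: the origin (TCP) lies midway between the tips of the shut fingers; the grasp point (between the pads) lies 19 mm behind it; z points along the fingers, y is the line along which they close (so a half turn about z gives the same grasp; the last joint's range is limited). The gripper opens to 85 mm and grips with 20 to 120 N. Pads are 22 mm wide; open, the fingers measure 114 mm over their backs; the gripper's body (76 mm by 85 mm) begins 54 mm behind the grasp point. The pads swing forward as they close: fully open they stand 13 mm farther back than shut.
Start: joints at [1.254, 0.417, -0.01, 1.614, 0.005, 1.111, -0.053], TCP at [0.17, -0.602, 0.231] pointing down, gripper open.
Joint ranges: [-2.81, 2.81], [-0.39, 2.02], [-1.27, 1.25], [0.06, 2.57], [-1.19, 4.33], [0.19, 2], [-2.82, 2.82]. Speed limits (rad/s): [1.89, 1.89, 2.39, 2.39, 3.01, 3.01, 3.01].

### API

Orientations are given as a unit quaternion [x, y, z, w].
In Python, from bench import * gives the robot as it stands.
- The arm moves only by the shell command python3 -m jog 'ROWS' [OPENING]. ROWS is JSON, a list of rows, each a list of 2 entries, a list of its own where there are three numbers: the shift along the tool's x, y, z in units of 60 cm (1.0 is 60 cm), then the turn about the tool's z in units of 0.5 rad (1.0 is 0.5 rad). A call has 1 to 20 rows; each row shifts and turns the commanded pose from where the row before left it, along the tool's axes as they then stand; what a row does not reach is not made up. A row lasts 1/12 s, in which the tool goes at most 41.7 mm and 7.16 degrees, less where a joint would pass 70% of its speed; a pose out of reach is approached as far as the arm can. A call with a number of a shift or a turn outside -1 to 1 is refused whole. A call with a gripper value outside its range is refused whole. OPENING is the opening, from 0 (shut) to 1 (fully open), set as the call begins (- or left out, the last holds). The fingers move at their own pace and stop on an object; the grip force is fixed at half the most. Time passes only in rows, so rows that do not move let the fingers close. It gives the time, the measured TCP pose, the force, the opening and the grip force at its end, in the units of the state.
- observe(): the state, without advancing time (a new reading comes with each control period).
- get_image(name): name is "scene" or "top" or "wrist"; returns the picture (420x560x3 uint8, red, green, blue); there is no depth.
- camera_info(name): a dict with "K" (3x3 intrinsics, pixels), "rvec" (rotation vector, rad) and "tvec" (3), from world to camera coordinates, as OpenCV has them. Camera axes: x right, y down, z forward; pixel columns grow to the right and rows downward; lengths in m; the calibration is good to about 2 mm. The wrist camera is an equidistant fisheye: a pixel r from the principal point sees the ray r / f radians off the axis. A picture is of the moment at which its call begins: read the wrist's pose just before it. camera_info takes no time and is no camera call; for the wrist camera it gives the pose at the moment of the call.
- job_done(): hands the job in; it is judged then, once.
The state is a dict: "clock": time; "qpos": joint angles; "dq": joint speeds; "effort": joint torques, N m; "ee_pos": TCP position; "tcp_rot": TCP orientation; "contact_force": force on the tool from outside, world axes, zero at the start; "wrist_torque": the same for the moment, N m; "width": opening from 0.0 (shut) to 1.0 (fully open); "grasp_force": force on a finger pad.
Only numpy, scipy, OpenCV 4.12 (cv2) and the standard library are available. Lean on these libraries where they do the work, as an engineer would, in place of code of your own. Each camera call takes 0.05 s, during which the arm holds its last target. There are 200 camera calls.

### The job

Mark the clamped panel for drilling: take the spring-loaded centre punch out of the tool block, set its point on the panel through the open hole of the angle bracket, and press it straight down until its hidden spring snaps. Do not bear hard on the bracket, and stop as soon as it snaps so that the punch is not forced hard against its stop. Then stand the punch back in its hole in the block and leave everything else as it is.

Things in the scene. Friction and masses are not known exactly. Their poses are not given: they have to be found in the camera images.
- punch: Automatic centre punch, steel, about 0.17 kg, 108 mm long, standing point down in one of the block's two holes. Round: pointed stem 5 mm dia. from 0 to 26 mm, tapered nose to 40 mm, straight barrel 19 mm dia. to 96 mm (grip it at about 86 mm), cap 17 mm dia. above. Origin: the point's end while the stem is fully out; z up the barrel to the cap. It cocks itself again when lifted.
- punch_tip (a point): End of the punch's point (cone 1.7 mm high, end 1.6 mm wide), on the stem. Pressing the barrel down drives the stem into it: 2 N at first, then 0.3 N per mm over an idle travel of 1 to 9 mm (set by the cap, unknown); then the load climbs over about 4 mm more to 12 to 16 N, where the spring snaps and the load falls at once to 4 to 6 N. It bottoms about 2 mm after the snap.
- punch_pin (a joint): Trip pin hidden in the punch's barrel, slides sideways, in m: 0 cocked, pushed out as the spring is loaded, 0.002 to 0.003 once it has snapped (the reading is noisy: the force on the tool tells better).
- panel: Aluminium panel 140 x 200 x 3 mm with a 60 mm square window, under two strap clamps (20 mm high) on a plywood board 160 x 250 x 18 mm fixed to the bench. Origin: centre of the board's underside; y along its long side, z up; the panel's top is 21 mm above the origin. The bracket is on its +y half.
- bracket: Dark steel angle bracket, screwed tight on the panel, turned any way: foot 56 x 36 mm, 4 mm thick, flat on the panel; upright leg 32 mm high at one end. Origin: centre of the foot's underside, on the panel's top; x along the foot away from the leg, z up. Leg at x = -26 mm, brass screw head 11 mm wide, 4 mm high at x = -7 mm, open round hole 7 mm dia. right through at x = +14 mm.
- bracket_hole (a point): Centre of the open hole at the top face of the bracket's foot: the panel lies 4 mm below it.
- block: Wooden tool block fixed to the bench, 56 x 130 mm and 66 mm high, with two vertical holes of 21 mm dia. and 60 mm deep at y = +40 and y = -40 mm. Origin: centre of its underside; z up, y along its long side.
- block_hole_a (a point): Mouth centre (top face) of the block's hole at y = +40 mm.
- block_hole_b (a point): Mouth centre (top face) of the block's hole at y = -40 mm.
- driver: Nut driver standing in the block's other hole, to be left alone: steel shaft 19 mm dia., 68 mm long, black handle 29 mm dia. above it, 134 mm in all. Origin: lower end of the shaft; z up.
- tape: Roll of tape lying flat, 96 mm dia., 24 mm high, to be left alone. Origin: centre of its underside.
- spray: Spray can, 52 mm dia., 165 mm high, to be left alone. Origin: centre of its underside.
Mind the look-alikes: they are no part of the job. Of the things that look like the block, take the one that is farthest from the robot's base at the start.

How it is judged:
By the outcome, as a careful person would: the job done as asked, in the order asked, and still so for the second after the job is handed in, with the robot touching nothing.
It also fails if it takes over 72 s, if anything falls off the work surface, if the arm or the gripper's body presses on something with over 40 N, if the wrist force passes 120 N, or if a joint passes its speed limit or range.

## Working session

There is one attempt and no reset: what is moved stays moved. The work goes in short steps, Python scripts to look and compute and a shell command to move; the robot and the scene stay as the last step left them, time stands still between calls to the robot, and variables do not carry over. Pictures are saved under pics/ and viewed, at most 10 in all, crops included, and the job is handed in when it is done.

```bash
mkdir -p pics; cat > h.py <<'E'
from bench import *
import numpy as np, cv2
def cam(n):
    c=camera_info(n); return np.array(c["K"]),np.array(c["rvec"],float),np.array(c["tvec"],float)
def ray(c,uv,fish=False):
    K,r,t=c; R=cv2.Rodrigues(r)[0]
    x=(uv[0]-K[0,2])/K[0,0]; y=(uv[1]-K[1,2])/K[1,1]
    if fish:
        th=np.hypot(x,y); s=np.sin(th)/th if th>1e-9 else 1; d=np.array([x*s,y*s,np.cos(th)])
    else: d=np.array([x,y,1.])
    d=R.T@d; return -R.T@t, d/np.linalg.norm(d)
def atz(c,uv,z,fish=False):
    o,d=ray(c,uv,fish); return o+d*(z-o[2])/d[2]
def tri(rs):
    A=0;b=0
    for o,d in rs:
        P=np.eye(3)-np.outer(d,d); A=A+P; b=b+P@o
    p=np.linalg.solve(A,b); return p,[float(np.linalg.norm((np.eye(3)-np.outer(d,d))@(p-o))) for o,d in rs]
def proj(c,p,fish=False):
    K,r,t=c; R=cv2.Rodrigues(r)[0]; q=R@np.array(p)+t
    if fish:
        n=np.hypot(q[0],q[1]); th=np.arctan2(n,q[2]); x,y=q[:2]/n*th
    else: x,y=q[:2]/q[2]
    return K[0,0]*x+K[0,2],K[1,1]*y+K[1,2]
def save(n,im): cv2.imwrite("pics/"+n+".png",im[:,:,::-1])
E
python3 - <<'E'
from h import *
for n in("scene","top","wrist"):
    c=cam(n); im=get_image(n); save(n,im); np.savez(n,im=im,K=c[0],r=c[1],t=c[2]); print(n,c[0][0,0],ray(c,(280,210))) 
print(observe())
a,b=[cv2.imread(f"pics/{n}.png") for n in("scene","top")]
E
```

```text
scene 424.5580212017921 (array([1.12003202, 0.00154389, 0.47764473]), array([-0.7729125 , -0.0626938 , -0.63140775]))
top 392.98846157312147 (array([ 0.48815533, -0.04324312,  0.75292003]), array([ 0.15430454,  0.0013488 , -0.98802241]))
wrist 325.19226210127806 (array([ 0.23284119, -0.58218426,  0.37383105]), array([-0.26258788, -0.07441454, -0.96203435]))
{'clock': 0.15, 'qpos': array([ 1.25447091,  0.41783509, -0.01027475,  1.61400808,  0.00473426,
        1.11072733, -0.0529823 ]), 'dq': array([-0.00055176, -0.00088891,  0.00062604, -0.00305479, -0.00054493,
       -0.00023936, -0.00069635]), 'effort': array([ 4.77786762e-05, -8.64757276e+01,  6.79387953e-01, -4.35060954e+01,
        1.91114761e-02,  5.72682184e-03,  1.17152745e-04]), 'ee_pos': array([ 0.16950886, -0.60130183,  0.23081693]), 'tcp_rot': array([ 9.90572604e-01,  1.36987912e-01, -1.24996908e-04, -4.61663304e-04]), 'contact_force': array([ 0.17686275,  0.7785639 , -0.11083313]), 'wrist_torque': array([ 0.00844584, -0.00708526, -0.02340343]), 'grasp_force': 0.0, 'width': 1.0034716065985843}
```

View pics/top.png

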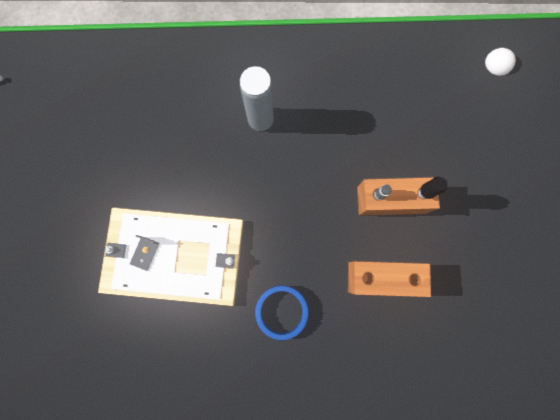

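View pics/scene.png

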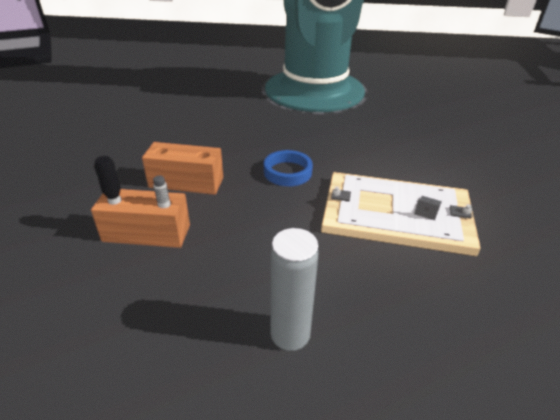

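The top view shows the far block at about (398,197), with the metallic punch cap at (385,190) and the black driver at (432,188). An empty look-alike block is at (390,280). The bracket is at (145,253), with the brass screw at (146,250) and the hole near (141,261). Next I'll check these in enlarged crops.

```bash
python3 - <<'E'
import cv2,numpy as np
t=cv2.imread("pics/top.png"); s=cv2.imread("pics/scene.png")
f=lambda i,x,y,w,h,k:cv2.resize(i[y:y+h,x:x+w],None,fx=k,fy=k,interpolation=cv2.INTER_CUBIC)
a=np.hstack([f(t,350,170,100,75,4),f(t,105,215,100,75,4)])
b=np.hstack([f(s,90,150,100,75,4) if 0 else f(s,92,150,100,100,3)[:300],f(s,395,180,100,60,4)[:240,:400] if 0 else f(s,400,180,100,60,5)[:300]])
b=b[:, :800]
c=np.zeros((600,800,3),np.uint8); c[:300]=a; c[300:,:b.shape[1]]=b
cv2.imwrite("pics/crop1.png",c)
E
```

```text
(no output)
```

View pics/crop1.png

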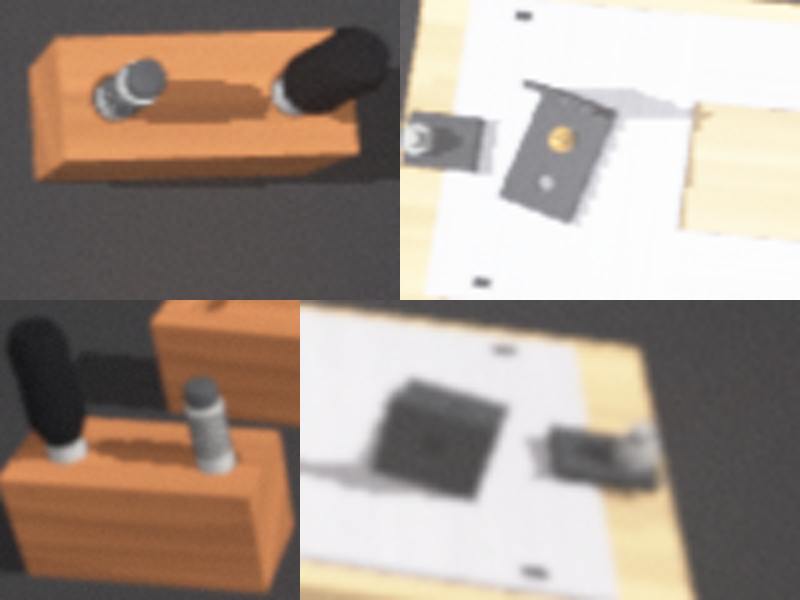

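```bash
python3 - <<'E'
from h import *
T=cam("top");S=cam("scene")
print("cap",tri([ray(T,(386.5,189)),ray(S,(158.7,178.3))]))
print("cap@.114",atz(T,(386.5,189),.114))
h=atz(T,(141.5,260.75),.023);s=atz(T,(145.2,249.5),.029);print("hole",h,"screw",s,np.linalg.norm((h-s)[:2]))
# block top corners at z=.066 : crop far-left,near-left,near-right
for p in[(54,38),(65,164),(357,152)]: print(atz(T,(350+p[0]/4,170+p[1]/4),.066))
# height check: block right-bottom? bracket foot corner in both views
print(tri([ray(T,(105+103/4,215+197/4)),ray(S,(400+(475-300)/5,180+(497-300)/5))]))
print(tri([ray(T,(105+170/4,215+222/4)),ray(S,(400+(370-300)/5,180+(475-300)/5))]))
print(tri([ray(T,(350+54/4,170+38/4)),ray(S,(92+280/3,150+(432-300)/3))]))
E
```

```text
cap (array([ 0.61924742, -0.22048608,  0.11260482]), [0.0004233113854781402, 0.00042331138547805784])
cap@.114 [ 0.6188526  -0.21967066  0.114     ]
hole [0.51364473 0.21543791 0.023     ] screw [0.53379788 0.20716282 0.029     ] 0.02178592095209064
[ 0.64701591 -0.19298739  0.066     ]
[ 0.58993285 -0.19457807  0.066     ]
[ 0.59214966 -0.32370512  0.066     ]
(array([ 0.50820161,  0.24206813, -0.01604257]), [0.007385122886151947, 0.007385122886151868])
(array([ 0.49559953,  0.20856786, -0.01902414]), [0.008988066852680313, 0.00898806685268026])
(array([ 0.63787824, -0.18111571,  0.10167238]), [0.004057690510274383, 0.004057690510274402])
```

The two-view fit puts the cap top at (0.619, -0.220, 0.113), against 0.114 expected. The block edges measure 57 x 129 mm, which fits. I'll turn the tool so the fingers close along world x, away from the driver, and move above the punch.

```bash
python3 -m jog '[[[0,0,0],-0.236],[[0,0,0],-0.236],[[0,0,0],-0.236],[[0,0,0],-0.236],[[0,0,0],-0.236],[[0,0,0],-0.236],[[0,0,0],-0.236],[[0,0,0],-0.236],[[0,0,0],-0.236],[[0,0,0],-0.236],[[0,0,0],-0.236]]' 1; python3 -m jog '[[[0.0424,0.05,0.001],0],[[0.0424,0.05,0.001],0],[[0.0424,0.05,0.001],0],[[0.0424,0.05,0.001],0],[[0.0424,0.05,0.001],0],[[0.0424,0.05,0.001],0],[[0.0424,0.05,0.001],0],[[0.0424,0.05,0.001],0],[[0.0424,0.05,0.001],0],[[0.0424,0.05,0.001],0],[[0.0424,0.05,0.001],0],[[0.0424,0.05,0.001],0],[[0.0424,0.05,0.001],0],[[0.0424,0.05,0.001],0],[[0.0424,0.05,0.001],0],[[0,0,0],0],[[0,0,0],0]]'
python3 - <<'E'
from h import *
c=cam("wrist"); im=get_image("wrist"); np.savez("w1",im=im,K=c[0],r=c[1],t=c[2]); save("w1",im)
print(observe()["tcp_rot"],observe()["qpos"],proj(c,[.619,-.2197,.114],True),ray(c,(280,210),True))
E
```

```text
clock: 1.07
ee_pos: [0.1695, -0.6014, 0.231]
tcp_rot: [0.704, 0.71, 0.0, -0.0]
contact_force: [0.5, 0.6, -0.0]
width: 1.0
grasp_force: 0.0
clock: 2.48
ee_pos: [0.62, -0.2164, 0.2215]
tcp_rot: [0.705, 0.709, 0.0, -0.001]
contact_force: [-0.4, -1.0, -0.1]
width: 0.997
grasp_force: 0.0
[ 7.05941088e-01  7.08270359e-01 -1.78056422e-04 -4.96708584e-04] [ 0.60725776  0.51987844 -0.44734669  1.52541885  0.23724131  1.15146677
  0.11763416] (np.float64(278.8183402837452), np.float64(209.8518092949812)) (array([ 0.61922039, -0.14917667,  0.36473788]), array([ 0.00279036, -0.27117253, -0.96252671]))
```

View pics/w1.png

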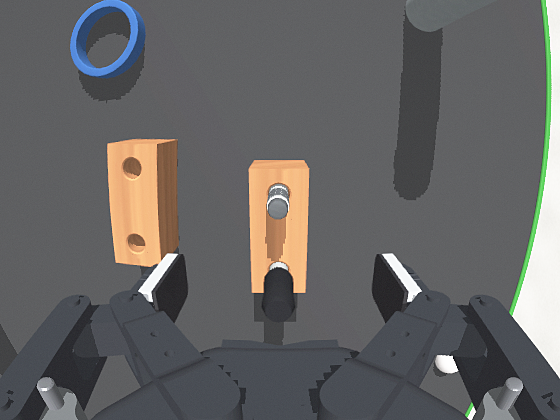

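The cap shows at (278,209) and was predicted at (279,210), so the position is confirmed. Now I'll descend and grip.

```bash
python3 -m jog '[[[-0.005,-0.0017,0.0415],0],[[0,0,0.0415],0],[[0,0,0.0415],0],[[0,0,0.0415],0],[[0,0,0.0415],0],[[0,0,0.0415],0],[[0,0,0],0],[[0,0,0],0]]' && python3 -m jog '[[[0,0,0],0],[[0,0,0],0],[[0,0,0],0],[[0,0,0],0],[[0,0,0],0],[[0,0,0],0],[[0,0,0],0],[[0,0,0],0],[[0,0,0],0],[[0,0,0],0],[[0,0,0],0],[[0,0,0],0]]' 0
```

```text
clock: 3.2
ee_pos: [0.6167, -0.223, 0.0725]
tcp_rot: [0.707, 0.707, -0.001, -0.001]
contact_force: [1.5, -0.1, 1.3]
width: 1.003
grasp_force: 0.0
clock: 4.2
ee_pos: [0.618, -0.2219, 0.073]
tcp_rot: [0.706, 0.708, 0.0, 0.0]
contact_force: [2.4, 1.1, 2.1]
width: 0.205
grasp_force: 58.6
```

Gripped. Lifting straight up.

```bash
python3 -m jog '[[[0,0,-0.01],0],[[0,0,-0.02],0],[[0,0,-0.03],0],[[0,0,-0.03],0],[[0,0,-0.04],0],[[0,0,-0.04],0],[[0,0,0],0],[[0,0,0],0]]'
python3 - <<'E'
from h import *
c=cam("wrist"); im=get_image("wrist"); np.savez("w2",im=im,K=c[0],r=c[1],t=c[2])
o=observe(); print(o["ee_pos"],o["tcp_rot"],o["contact_force"],o["wrist_torque"])
for n in("wrist",):
  save("w2",cv2.resize(im[120:400,120:440],None,fx=2,fy=2,interpolation=cv2.INTER_CUBIC)[:,:])
print("hole a",proj(c,[.619,-.2195,.066],True), "tip",proj(c,o["ee_pos"]-[0,0,.067],True),"cap",proj(c,o["ee_pos"]+[0,0,.041],True))
E
```

```text
clock: 4.87
ee_pos: [0.6179, -0.2224, 0.1758]
tcp_rot: [0.707, 0.708, 0.0, 0.001]
contact_force: [-0.8, -0.0, -2.5]
width: 0.204
grasp_force: 59.5
[ 0.61731736 -0.22229319  0.17456102] [ 7.06511473e-01  7.07701480e-01 -3.39099285e-04 -1.96987908e-04] [-0.42431543  0.14935278 -2.17066524] [-0.02830779  0.0591701   0.00490942]
hole a (np.float64(281.2910383749522), np.float64(201.38820732284995)) tip (np.float64(279.19228746869186), np.float64(220.4597300088918)) cap (np.float64(279.2270755542254), np.float64(308.08528965517723))
```

View pics/w2.png

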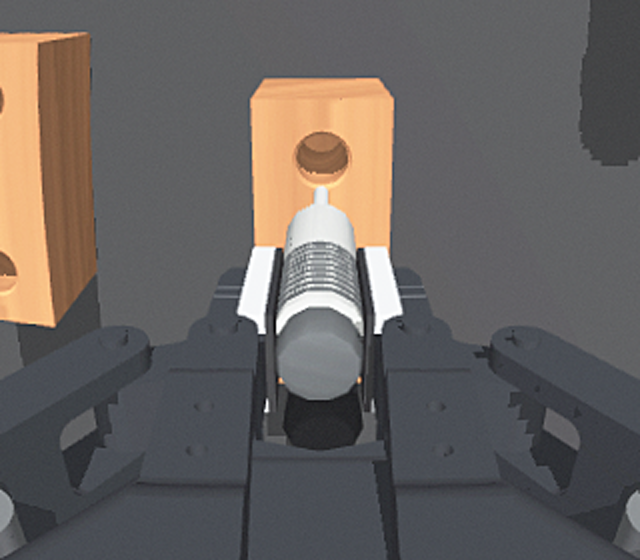

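The punch hangs straight in the grip with its tip at image (280,213). The empty hole is at (281,199), and the driver is undisturbed. Moving above the bracket.

```bash
python3 -m jog '[[[0.0556,-0.0133,0],0],[[0.0556,-0.0133,0],0],[[0.0556,-0.0133,0],0],[[0.0556,-0.0133,0],0],[[0.0556,-0.0133,0],0],[[0.0556,-0.0133,0],0],[[0.0556,-0.0133,0],0],[[0.0556,-0.0133,0],0],[[0.0556,-0.0133,0],0],[[0.0556,-0.0133,0],0],[[0.0556,-0.0133,0],0],[[0.0556,-0.0133,0.02],0],[[0.0556,-0.0133,0.05],0],[[0,0,0],0],[[0,0,0],0],[[0,0,0],0]]'
python3 - <<'E'
from h import *
c=cam("wrist"); im=get_image("wrist"); np.savez("w3",im=im,K=c[0],r=c[1],t=c[2])
o=observe(); print(o["ee_pos"],o["tcp_rot"],o["contact_force"])
save("w3",cv2.resize(im[140:280,200:360],None,fx=5,fy=4.2857,interpolation=cv2.INTER_CUBIC)[:600,:800])
print("hole",proj(c,[.5136,.2154,.025],True),"tip",proj(c,o["ee_pos"]-[0,-.004,.067],True))
w=np.load("w2.npz"); w=(w["K"],w["r"],w["t"]); p=atz(w,(280.25,213.5),.1076,True); print("tip off",p-[.6173,-.2223,.1746]); print("mouth",atz(w,(281,199),.066,True))
E
```

```text
clock: 6.25
ee_pos: [0.5135, 0.208, 0.1346]
tcp_rot: [0.706, 0.708, -0.001, -0.0]
contact_force: [-0.9, -0.7, -0.5]
width: 0.203
grasp_force: 59.5
[0.51404069 0.20756471 0.13510053] [ 7.06769908e-01  7.07443336e-01 -4.68036836e-04 -7.00004786e-05] [ 0.01299727 -0.33816703 -0.88378271]
hole (np.float64(280.43769756282137), np.float64(196.0511902098439)) tip (np.float64(281.13460872756394), np.float64(216.43012638406225))
tip off [ 0.00072384  0.00497055 -0.067     ]
mouth [ 0.61875955 -0.21752545  0.066     ]
```

View pics/w3.png

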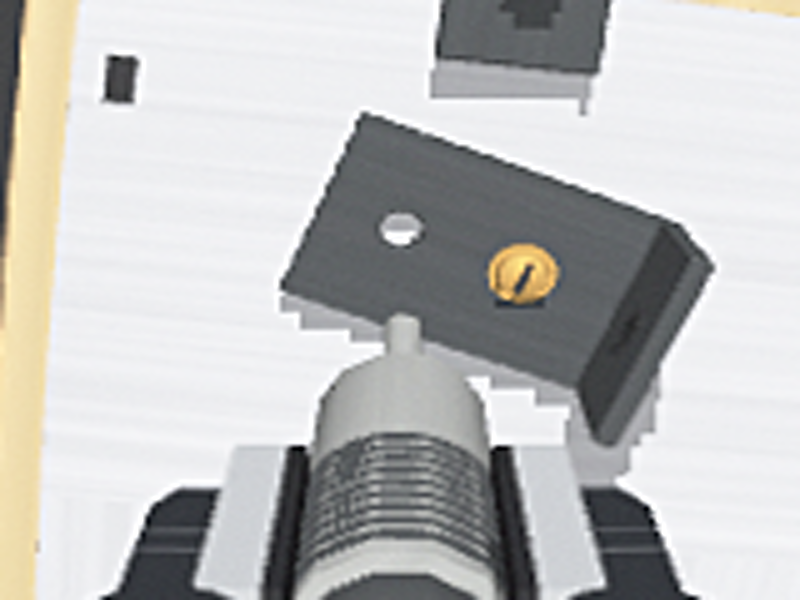

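```bash
python3 - <<'E'
from h import *
w=np.load("w3.npz"); w=(w["K"],w["r"],w["t"])
T=cam("top"); uv=(279.9,193.05)
h=atz(w,uv,.025,True);print("hole",h,"2-view",tri([ray(w,uv,True),ray(T,(141.5,260.75))]))
e=np.array([.51404,.20756,.1351]); r=atz(w,(280.2,213.6),e[2]-.067+.0017,True)-[0,.0025,0]; print("tip off",r-e, "need",h-(r))
E
```

```text
hole [0.51316326 0.21785715 0.025     ] 2-view (array([0.51346185, 0.21662591, 0.01969404]), [0.00029874646283331184, 0.00029874646283354337])
tip off [-0.0006376  0.0039944 -0.0653   ] need [-0.00023914  0.00630275 -0.0448    ]
```

The hole at the foot's top comes out at (0.513, 0.218). The two-view height is 20 mm, which agrees roughly with 25 (the white panel showing in the hole biases it low). Moving to about 6 mm above the hole for a close look.

```bash
python3 -m jog '[[[0.005,0,0.02],0],[[0.005,0,0.02],0],[[0,0,0.015],0],[[0,0,0.006],0],[[0,0,0],0],[[0,0,0],0],[[0,0,0],0]]'
python3 - <<'E'
from h import *
c=cam("wrist"); im=get_image("wrist"); np.savez("w4",im=im,K=c[0],r=c[1],t=c[2])
o=observe(); print(o["ee_pos"],o["contact_force"])
a=cv2.resize(im[180:240,240:320],None,fx=8,fy=8,interpolation=cv2.INTER_CUBIC)
save("w4",a)
for n in("top","scene"): save(n+"4",get_image(n))
print(proj(c,[.5132,.2179,.025],True))
E
```

```text
clock: 6.88
ee_pos: [0.5141, 0.2146, 0.0991]
tcp_rot: [0.706, 0.708, 0.0, 0.0]
contact_force: [0.1, 0.5, -0.4]
width: 0.201
grasp_force: 59.5
[0.51413935 0.21462729 0.09929302] [ 0.6900076   0.54083143 -1.44346389]
(np.float64(278.8147935989815), np.float64(213.7072260332703))
```

View pics/w4.png

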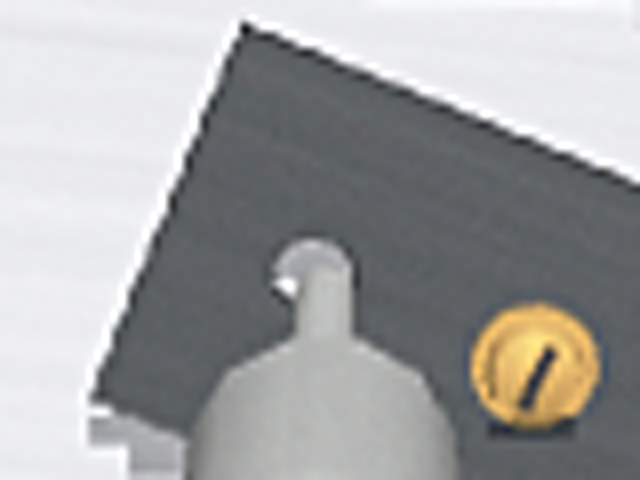

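```bash
python3 - <<'E'
from h import *
d=np.load("w4.npz"); w=(d["K"],d["r"],d["t"]); print(d["im"][206:224,272:287].mean(2).astype(int))
e=np.array([.5141,.2146,.0992])
for v in(211.5,212.5,213.5): print(v,atz(w,(280.3,v),e[2]-.067+.0017,True)-[0,.0025,0]-e)
print(atz(w,(278.6,213.9),.025,True))
E
```

```text
[[ 95  97  96  94  96  98  96  97  94  95  95  97  98  98  96]
 [ 95  94  97  96  95  98  93  95  94  95  94  95  96  96  98]
 [ 98  98  95  95  97  92  90  91  91  94  94  94  95  94  96]
 [ 97  98  97  94  94  86  89  88  88  94  89  94  95  94  94]
 [ 94  97  92  85 126 156 189 187 152 133  88  89  95  98  96]
 [ 94  91  81 128 183 176 175 175 176 181 157  73  94  96  94]
 [ 93  91 103 180 175 167 167 167 167 171 179 126  80  97  98]
 [ 94  84 143 174 165 165 163 176 181 175 169 181  72  98  95]
 [ 96  83 116 186 178 153 163 184 192 196 190 178  64  96  96]
 [ 96  91 168 255 255 159 164 188 188 192 186 173  59  95  93]
 [ 97  97  63 161 223 136 168 188 189 194 185 171  87  91  92]
 [ 98  98  98  63 115 143 170 188 192 191 188 174  90  92  91]
 [ 98  97 100  97  86 154 174 189 193 192 186 170  92  94  95]
 [ 97  97  98 100  98 156 179 187 191 192 183 173  92  94  99]
 [ 93  94  93  93  90 162 177 188 190 192 182 170  91  92  98]
 [ 94  92  92  86  97 162 178 192 191 190 183 168  96  91  96]
 [ 94  87  95 103 149 174 179 184 184 183 182 178 149 129  97]
 [ 94 102 143 191 186 177 178 178 180 181 182 185 191 195 147]]
211.5 [ 9.69226083e-05  4.96608523e-03 -6.53000000e-02]
212.5 [ 9.9173168e-05  4.2715038e-03 -6.5300000e-02]
213.5 [ 0.00010143  0.00357568 -0.0653    ]
[0.51305062 0.21775956 0.025     ]
```

The tip sits about 1.2 mm too far in +x and 1 mm in +y of the hole (hole at pixel (278.6,213.9), stem axis at 280.3). Correcting.

```bash
python3 -m jog '[[[-0.0017,-0.002,0.004],0],[[0,0,0],0],[[0,0,0],0],[[0,0,0],0]]'
python3 - <<'E'
from h import *
c=cam("wrist"); im=get_image("wrist"); np.savez("w5",im=im,K=c[0],r=c[1],t=c[2])
o=observe(); print(o["ee_pos"],o["contact_force"])
a=cv2.resize(im[196:232,256:304],None,fx=14,fy=14,interpolation=cv2.INTER_CUBIC)
save("w5",np.clip((a.astype(float)-60)*1.5,0,255).astype(np.uint8))
print(proj(c,[.5130,.2178,.025],True)); print(im[206:222,270:287].mean(2).astype(int))
E
```

```text
clock: 7.37
ee_pos: [0.5127, 0.2135, 0.0965]
tcp_rot: [0.706, 0.708, 0.0, -0.0]
contact_force: [-0.6, -0.2, -1.8]
width: 0.201
grasp_force: 59.5
[0.51268503 0.21359908 0.09649116] [ 0.06462605 -0.33709325 -1.82663932]
(np.float64(280.6121435829072), np.float64(213.42521198638335))
[[ 97  96  96  96  94  96  95  94  93  94  95  94  93  95  97  97  96]
 [ 95  94  98  98  97  98  96  95  95  96  94  93  94  94  95  96  95]
 [ 95  94  97  94  95  98  96  96  92  90  94  90  89  90  93  93  95]
 [ 94  95  92  95  97  93  97  92  71 106 123 124 103  95  94  88  94]
 [ 95  97  91  96  92  94  88  81 123 185 181 181 182 184 123  81  91]
 [ 95  96  94  95  95  94  71 154 180 172 170 171 170 174 181 124  85]
 [ 98  98  95  97  93  90  88 179 169 167 168 165 164 166 172 183  77]
 [ 95  98  96  97  99  89 111 174 166 175 180 174 162 165 170 177  97]
 [ 97  98  97  95  98  89 109 169 164 183 191 193 185 167 171 131  60]
 [ 97  98  96  99  95  93  65 178 168 185 186 192 181 165 170  63  74]
 [ 97  98  96  97  97  95  79 148 169 186 188 192 182 169  76  64  95]
 [ 95  95  98  97  98  96  90 152 170 187 189 192 184 169  75  89  98]
 [ 94  94  95  96  97  97  90 155 173 186 190 191 184 172  99  96  97]
 [ 94  94  96  94  96  94  90 157 175 188 192 190 183 171  91  94  95]
 [ 94  94  97  96  93  90  88 160 175 189 190 190 182 171  87  94  96]
 [ 94  93  95  95  94  83  94 162 178 187 191 190 179 168  97  97  91]]
```

View pics/w5.png

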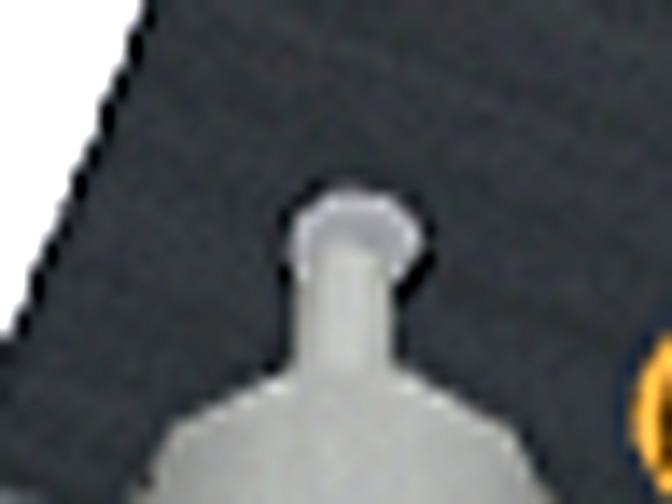

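The tip is now centred in y, about 0.7 mm short in +x (hole centre 357, stem 343 in the crop). Correcting x, entering the hole and stepping down.

```bash
python3 -m jog '[[[0,0.0011,0],0],[[0,0,0],0],[[0,0,0],0]]' | grep -E "ee|force"; python3 -m jog '[[[0,0,0.005],0],[[0,0,0.004],0],[[0,0,0],0],[[0,0,0],0]]'| grep -E "ee|contact"
python3 - <<'E'
from h import *
im=get_image("wrist"); print(im[206:222,270:290].mean(2).astype(int)); print(observe()["contact_force"])
E
python3 -m jog '[[[0,0,0.002],0],[[0,0,0],0],[[0,0,0],0]]'| grep -E "ee|contact"
python3 -m jog '[[[0,0,0.002],0],[[0,0,0],0],[[0,0,0],0]]'| grep -E "ee|contact"
python3 -m jog '[[[0,0,0.002],0],[[0,0,0],0],[[0,0,0],0]]'| grep -E "ee|contact"
```

```text
ee_pos: [0.5134, 0.2136, 0.0965]
contact_force: [0.7, 0.2, -2.1]
grasp_force: 59.5
ee_pos: [0.5132, 0.2135, 0.0908]
contact_force: [-1.0, -0.5, -0.9]
[[ 92  93  92  96  92  92  91  95  94  97  95  96  96  98  93  97  96  95
   94  94]
 [ 95  96  95  93  94  95  91  92  92  94  92  94  95  92  95  95  96  94
   93  94]
 [ 96  96  92  97  93  93  93  94  95  90  94  94  92  93  95  95  95  98
   96  95]
 [ 98  96  94  95  96  94  97  93  93  94  95  93  93  95  97  93  92  94
   93  96]
 [ 94  94  98  99  94  95  94  94  88  87  89  91  91  92  93  93  94  96
   94  96]
 [ 93  92  92  95  96  95  93  93  88  82 104 103  85  87  90  91  90  94
   94  95]
 [ 91  93  92  92  93  88  81 125 184 182 181 185 147 100  80  88  94  94
   93  94]
 [ 97  95  94  92  94  78 125 179 172 178 180 179 175 179 123  85  93  93
   94  93]
 [ 98  96  93  95  90  91 181 161 162 181 189 192 182 168 179 116  91  94
   93  93]
 [ 97  95  96  98  90  92 171 140 165 185 187 188 178 164 171 118  83  99
   95  94]
 [ 97  98  96  96  90 116 166 137 164 183 186 190 182 161 157  66  88  94
   97  95]
 [ 96  95  97  97  91  59 232 141 169 187 187 191 181 165 154  38  89  95
   95  95]
 [ 99  94  96  97  97  68 116 148 170 185 187 187 182 169  76  75  89  91
   90  92]
 [ 96  97  98  97  96  94  86 154 174 185 186 188 181 172  75  92  93  93
   94  93]
 [ 96  93  97  95  97  92  95 153 174 187 188 189 179 170  94  94  96  93
   94  92]
 [ 92  93  90  93  93  88  96 158 175 187 188 190 178 167  94  90  94  94
   97  94]]
[-0.07813808  0.196913   -2.70772491]
ee_pos: [0.5133, 0.2136, 0.0898]
contact_force: [0.3, 0.3, -2.1]
ee_pos: [0.5134, 0.2136, 0.0887]
contact_force: [0.0, 0.1, -0.5]
ee_pos: [0.5134, 0.2136, 0.0875]
contact_force: [0.3, -0.7, 1.3]
```

The stem is centred in the hole, and contact came at TCP z of about 0.088, which is panel height rather than bracket height. No snap is possible before about 5 mm of travel.

```bash
for i in 1; do
python3 -m jog '[[[0,0,0.0015],0],[[0,0,0],0],[[0,0,0],0]]'| grep -E "ee|contact"
python3 -m jog '[[[0,0,0.0015],0],[[0,0,0],0],[[0,0,0],0]]'| grep -E "ee|contact"
python3 -m jog '[[[0,0,0.0015],0],[[0,0,0],0],[[0,0,0],0]]'| grep -E "ee|contact"
done
```

```text
ee_pos: [0.5134, 0.2136, 0.0866]
contact_force: [0.6, 0.3, 1.2]
ee_pos: [0.5134, 0.2136, 0.0856]
contact_force: [0.4, 0.4, 1.2]
ee_pos: [0.5134, 0.2136, 0.0848]
contact_force: [0.7, 0.3, 4.2]
```

```bash
python3 -m jog '[[[0,0,0.001],0],[[0,0,0],0],[[0,0,0],0]]'| grep -E "ee|contact"
python3 -m jog '[[[0,0,0.001],0],[[0,0,0],0],[[0,0,0],0]]'| grep -E "ee|contact"
```

```text
ee_pos: [0.5135, 0.2136, 0.0843]
contact_force: [-0.4, 0.4, 5.9]
ee_pos: [0.5135, 0.2137, 0.0838]
contact_force: [-0.3, 0.0, 6.1]
```

```bash
python3 -m jog '[[[0,0,0.0008],0],[[0,0,0],0],[[0,0,0],0]]'| grep -E "ee|contact"
python3 -m jog '[[[0,0,0.0008],0],[[0,0,0],0],[[0,0,0],0]]'| grep -E "ee|contact"
```

```text
ee_pos: [0.5135, 0.2137, 0.0833]
contact_force: [0.3, -0.5, 6.4]
ee_pos: [0.5135, 0.2137, 0.0829]
contact_force: [-0.7, -0.4, 8.2]
```

```bash
python3 -m jog '[[[0,0,0.0008],0],[[0,0,0],0],[[0,0,0],0]]'| grep -E "ee|contact"
```

```text
ee_pos: [0.5135, 0.2138, 0.0825]
contact_force: [-0.0, 0.2, 8.5]
```

```bash
python3 -m jog '[[[0,0,0.0008],0],[[0,0,0],0],[[0,0,0],0]]'| grep -E "ee|contact"
```

```text
ee_pos: [0.5136, 0.2138, 0.082]
contact_force: [-1.3, -0.2, 10.1]
```

```bash
python3 -m jog '[[[0,0,0.0008],0],[[0,0,0],0],[[0,0,0],0]]'| grep -E "ee|contact"
```

```text
ee_pos: [0.5136, 0.2138, 0.0816]
contact_force: [-0.9, -0.6, 11.0]
```

```bash
python3 -m jog '[[[0,0,0.0008],0],[[0,0,0],0],[[0,0,0],0]]'| grep -E "ee|contact"
```

```text
ee_pos: [0.5136, 0.2138, 0.0812]
contact_force: [-0.7, -0.6, 11.1]
```

```bash
python3 -m jog '[[[0,0,0.0008],0],[[0,0,0],0],[[0,0,0],0]]'| grep -E "ee|contact"
```

```text
ee_pos: [0.5136, 0.2138, 0.0807]
contact_force: [-1.2, -0.4, 12.0]
```

```bash
python3 -m jog '[[[0,0,0.0008],0],[[0,0,0],0],[[0,0,0],0]]'| grep -E "ee|contact"
```

```text
ee_pos: [0.5136, 0.2138, 0.0802]
contact_force: [-1.1, 0.3, 10.9]
```

```bash
python3 -m jog '[[[0,0,0.0008],0],[[0,0,0],0],[[0,0,0],0]]'| grep -E "ee|contact"
```

```text
ee_pos: [0.5134, 0.2137, 0.0793]
contact_force: [1.4, -0.7, 4.4]
```

The force dropped from 11 to 4.4 N and the tool gave 0.9 mm, so the spring has snapped. Lifting straight out and returning over the block hole.

```bash
python3 -m jog '[[[0,0,-0.005],0],[[0,0,-0.015],0],[[0,0,-0.03],0],[[0,0,-0.04],0],[[0,0,-0.04],0],[[0,0,-0.03],0],[[0,0,0],0],[[0,0,0],0]]'
python3 -m jog '[[[-0.0519,0.01245,0],0],[[-0.0519,0.01245,0],0],[[-0.0519,0.01245,0],0],[[-0.0519,0.01245,0],0],[[-0.0519,0.01245,0],0],[[-0.0519,0.01245,0],0],[[-0.0519,0.01245,0],0],[[-0.0519,0.01245,0],0],[[-0.0519,0.01245,0],0],[[-0.0519,0.01245,0],0],[[-0.0519,0.01245,0],0],[[-0.0519,0.01245,0],0],[[-0.0519,0.01245,0],0],[[-0.0519,0.01245,0],0],[[0,0,0],0],[[0,0,0],0],[[0,0,0],0]]'
python3 - <<'E'
from h import *
c=cam("wrist"); im=get_image("wrist"); np.savez("w6",im=im,K=c[0],r=c[1],t=c[2])
o=observe(); print(o["ee_pos"],o["contact_force"])
w=np.load("w2.npz"); save("w6",np.hstack([cv2.resize(i[170:250,240:320],None,fx=5,fy=5,interpolation=cv2.INTER_CUBIC) for i in (w["im"],im)]))
E
```

```text
clock: 12.97
ee_pos: [0.5135, 0.2135, 0.1761]
tcp_rot: [0.706, 0.708, 0.0, 0.0]
contact_force: [-0.2, -1.3, -1.7]
width: 0.203
grasp_force: 59.6
clock: 14.38
ee_pos: [0.6182, -0.2215, 0.174]
tcp_rot: [0.706, 0.708, -0.0, -0.001]
contact_force: [0.6, 0.3, -1.4]
width: 0.202
grasp_force: 59.6
[ 0.61841372 -0.22105654  0.17439911] [-0.52380338 -0.10580827 -0.97541962]
```

View pics/w6.png

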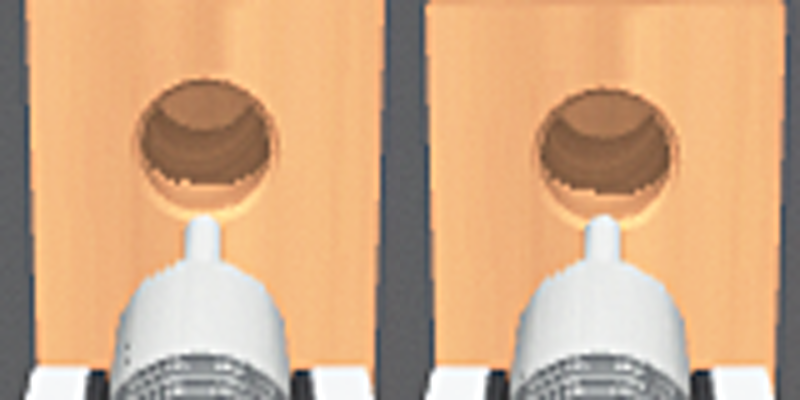

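The left half is the reference just after lift-out and the right half is now: the hole sits 2 px lower relative to the tip, so I'm about 1 mm too far in +y. The stem is fully out. Correcting and inserting.

```bash
python3 -m jog '[[[-0.0016,0.0004,0],0],[[0,0,0],0],[[0,0,0.03],0],[[0,0,0.03],0],[[0,0,0.03],0],[[0,0,0.02],0],[[0,0,0.015],0],[[0,0,0],0],[[0,0,0],0]]'|grep -E "ee|contact"
python3 -m jog '[[[0,0,0.008],0],[[0,0,0.004],0],[[0,0,0],0],[[0,0,0],0]]'|grep -E "ee|contact"
```

```text
ee_pos: [0.6192, -0.223, 0.1005]
contact_force: [0.4, -0.8, -1.1]
ee_pos: [0.6191, -0.2228, 0.0931]
contact_force: [-0.4, 2.2, -2.1]
```

```bash
python3 -m jog '[[[0.0012,-0.0005,0],0],[[0,0,0],0],[[0,0,0.005],0],[[0,0,0.005],0],[[0,0,0],0],[[0,0,0],0]]'|grep -E "ee|contact"
python3 -m jog '[[[0,0,0.005],0],[[0,0,0.005],0],[[0,0,0],0],[[0,0,0],0]]'|grep -E "ee|contact"
```

```text
ee_pos: [0.6186, -0.2225, 0.0867]
contact_force: [0.4, -0.3, -1.6]
ee_pos: [0.6186, -0.2224, 0.0807]
contact_force: [0.1, 0.2, -2.0]
```

```bash
python3 -m jog '[[[0,0,0.005],0],[[0,0,0.005],0],[[0,0,0],0],[[0,0,0],0]]'|grep -E "ee|contact"
python3 -m jog '[[[0,0,0.0015],0],[[0,0,0],0],[[0,0,0],0]]'|grep -E "ee|contact"
```

```text
ee_pos: [0.6186, -0.2223, 0.0747]
contact_force: [0.3, 1.1, -2.6]
ee_pos: [0.6188, -0.2224, 0.0741]
contact_force: [1.0, 2.6, -2.0]
```

```bash
python3 -m jog '[[[0.0008,0,0.0012],0],[[0,0,0],0],[[0,0,0],0]]'|grep -E "ee|contact"
python3 -m jog '[[[0,0,0],0],[[0,0,0],0],[[0,0,0],0],[[0,0,0],0],[[0,0,0],0],[[0,0,0],0],[[0,0,0],0],[[0,0,0],0],[[0,0,0],0],[[0,0,0],0]]' 1
python3 -m jog '[[[0,0,-0.02],0],[[0,0,-0.04],0],[[0,0,-0.05],0],[[0,0,-0.05],0],[[0,0,-0.05],0],[[0,0,-0.05],0],[[0,0,0],0],[[0,0,0],0]]'|grep -E "ee|contact"
python3 - <<'E'
from h import *
w=get_image("wrist");t=get_image("top");s=get_image("scene")
f=lambda i,x,y:cv2.resize(i[y:y+100,x:x+100],None,fx=3,fy=3)
a=np.hstack([f(w,230,150),f(t,350,150)]);b=np.hstack([f(t,90,210),f(s,70,150)])
save("end",np.vstack([a,b]))
E
```

```text
ee_pos: [0.6188, -0.2222, 0.0736]
contact_force: [0.7, -0.2, 0.7]
clock: 18.02
ee_pos: [0.6187, -0.2219, 0.0734]
tcp_rot: [0.706, 0.708, -0.0, -0.0]
contact_force: [0.8, -1.1, 0.7]
width: 1.002
grasp_force: 0.0
ee_pos: [0.6195, -0.222, 0.2321]
contact_force: [-0.4, -0.1, -1.1]
```

View pics/end.png

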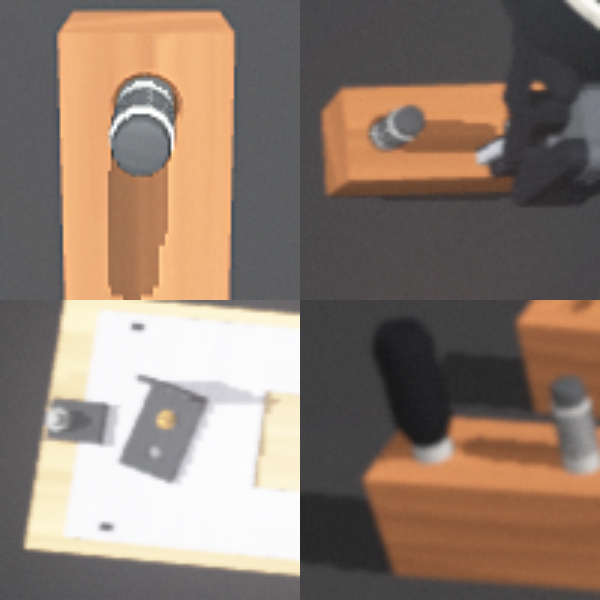

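The final pictures show the punch upright in its hole (cap at the same place as at the start), the driver and the bracket unmoved, and the gripper clear.

```bash
python3 -c "
from bench import *
print(job_done())"
```

```text
the job is handed in; nothing more can be done
None
```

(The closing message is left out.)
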